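Shut a row of flip-cap sample vials with one stroke

TASK

The five clean sample vials in the rack stand open to the dust: shut them with one light run of the fingertips along the row, going over each cap from its hinge side, so that the blue caps fold over and drop flat one after another along the row. Only brush over the caps - lift nothing, do not press hard or shove the rack along - and leave the other things on the bench where they are.

Things in the scene. Friction and masses are not known exactly. Their poses are not given: they have to be found in the camera images.
- rack: Loose sheet-aluminium rack (50 x 234 mm, 42 mm high, about 0.55 kg empty) holding five vials in one row. Origin: centre of its underside; its y axis runs along the row from the hinge end (vial 1) to the far end (vial 5), x across it, z up. It stands on a bench whose friction holds it only against light sideways pushes (a few newtons).
- vial1_top (a point): Centre of the top face of vial 1's cap when that cap is shut (fixed to the vial, so it stays there while the cap stands open), 69 mm above the bench. Its y axis points from the cap's hinge to its free edge, along the row within 0.15 rad. The hinge axis lies across the row, 16.5 mm from this point on the -y side and 5 mm below it.
- vial1_mid (a point): Centre of vial 1, half-way up (34 mm above the bench when seated). Vial 1 is at the hinge end; the five stand 44 mm apart: clear plastic, 27 mm diameter, 58 mm tall without cap, 30 g, loose in the rack (each can rock slightly), open at the start.
- cap1 (a joint): Blue flip cap of vial 1, in rad: 0 shut and flat, 1.57 upright, 1.95 its stop; starts between 1.0 and 1.75. A 30 mm disc, 5.5 mm thick, with a thumb tab reaching 37.5 mm from the hinge. Its easy hinge (0.001 N m) leaves it standing above 0.8; below about 0.65 it drops flat of its own weight. Fingertips moving along the row from vial 1 to 5 a few mm above shut-cap height fold it down; from the other side they catch inside it.
- vial2_top (a point): The same point of vial 2.
- vial2_mid (a point): The same point of vial 2.
- cap2 (a joint): The same for the cap of vial 2.
- vial3_top (a point): The same point of vial 3.
- vial3_mid (a point): The same point of vial 3.
- cap3 (a joint): The same for the cap of vial 3.
- vial4_top (a point): The same point of vial 4.
- vial4_mid (a point): The same point of vial 4.
- cap4 (a joint): The same for the cap of vial 4.
- vial5_top (a point): The same point of vial 5.
- vial5_mid (a point): The same point of vial 5.
- cap5 (a joint): The same for the cap of vial 5.
- red_marker: Red and white marker pen, 137 mm long, 12 mm thick, lying loose behind the rack; origin: centre of its underside. Leave it alone.
- oil_bottle: Small brown bottle with black cap, 31 mm diameter, 76 mm tall, standing loose in front of the rack (on the robot's side); origin: centre of its underside. Leave it alone.
- forceps: Steel forceps, 130 mm long, lying to the left of the rack; origin: centre of the underside. Leave it alone.
- cover_glass_box: Blue and white carton, 46 x 50 x 58 mm, standing loose behind and to the right of the rack; origin: centre of its underside. To the right of both a fixed microscope, 0.55 m tall, fills x 0.25 to 0.65, y -0.2 to 0.03; go round or over it. Leave it alone.
There are look-alikes about, which are no part of the job. Leave any turquoise look-alike of the part that bears vial5_top alone.

How it is judged:
By the outcome, as a careful person would: the job done as asked, in the order asked, and still so for the second after the job is handed in, with the robot touching nothing.
It also fails if it takes over 45 s, if anything falls off the work surface, if the arm or the gripper's body presses on something with over 40 N, if the wrist force passes 120 N, or if a joint passes its speed limit or range.

ROBOT

A 6-joint arm with a two-finger parallel gripper is mounted at the origin on a cart in front of the work surface, level with it; the furniture and walls round the work are solid. World frame = base frame: x ahead of the robot, y to its left, z up, the work surface at z = 0. Lengths are in m, angles in rad, forces in N, time in s.
With the tool pointing down it reaches from about 0.375 to 0.925 m from the base axis. Payload 5.7 kg.
Tool frame: the origin (TCP) lies midway between the tips of the shut fingers; the grasp point (between the pads) lies 19 mm behind it; z points along the fingers, y is the line along which they close (so a half turn about z gives the same grasp; the last joint's range is limited). The gripper opens to 88 mm and grips with 3 to 60 N. Pads are 20 mm wide; open, the fingers measure 115 mm over their backs; the gripper's body (75 mm by 178 mm) begins 61 mm behind the grasp point.
Start: joints at [-1.251, 0.359, 1.51, -0, 1.272, -0.115], TCP at [0.253, -0.544, 0.194] pointing down, gripper open.
Joint ranges: [-2.97, 2.97], [-1.01, 2.36], [0.21, 2.38], [-0.96, 4.11], [0.2, 2.71], [-2.98, 2.98]. Speed limits (rad/s): [2.39, 2.39, 3.14, 3.14, 3.14, 3.14].

INTERFACE

Orientations are given as a unit quaternion [x, y, z, w].
In Python, from bench import move_ptp, servo_line, goto_joints, move_gripper, sleep, inverse_kinematics, capture, PlanningError, close_job, spot_in, silhouettes, current_clock, current_joint_pos, current_qvel, current_joint_torque, current_position, current_orientation, current_force, current_torque, current_finger_gap, current_grip_force gives the robot as it stands. Calls block until the motion is done:
- move_ptp(position, orientation): joint-space move of the TCP to a pose.
- servo_line(position, orientation=None, rate=0.15, contact_N=None): straight line of the TCP; orientation=None keeps the orientation; rate is the mean speed in m/s. With contact_N (N) it stops when the force on the tool has changed by that much, and returns True; else False.
- goto_joints(angles): joint-space move.
- move_gripper(opening): finger opening in m; the grip force is fixed at half the most; returns when the fingers have stopped.
- sleep(seconds).
- inverse_kinematics(position, orientation): joint angles nearest the present ones, or None.
- capture(name): name is "side" or "top"; returns a dict with "image" (480x640x3 uint8, blue, green, red), "range_z" (480x640 float32, m along the optical axis (not along the pixel's ray), 0 where there is no reading), "intrinsics" (3x3 intrinsics, pixels), "k1" (the pictures are not rectified: a ray, as slopes to the right and down, at radius r is drawn at 1 + k1 r^2 times it, then the intrinsics apply), "R" (3x3) and "t" (3): a world point X has camera coordinates R X + t. Camera axes: x right, y down, z forward; pixel columns grow to the right and rows downward; lengths in m; the calibration is good to about 2 mm. A picture is of the moment at which its call begins.
A pose or a line that the arm cannot do raises PlanningError and nothing moves.
- close_job(): hands the job in; it is judged then, once.
Trained networks look in the newest picture that a camera, given by its name, has taken for a name from the list of things; names that differ only in an ending like _2 or _b are one class to them, and where a whole thing is asked for, a point or a joint stands for the part that bears it (a point fixed in the world has none). Each returns a list of dicts, best first, with "conf" (0 to 1); they miss things now and then, are a little off and sometimes report something else, mostly with a low value. They report only what shows in the picture. A call takes as long as a camera call. They do not tell look-alikes from the thing itself.
- spot_in(camera, query): "xy" ([column, row] in pixels, amid what is visible of it).
- silhouettes(camera, query): "region" (480x640 bool, what is visible of it) and "xy" ([column, row] in pixels, amid what is visible of it).
Readings, each from a call of its own:
- current_clock(): time.
- current_joint_pos(): joint angles.
- current_qvel(): joint speeds.
- current_joint_torque(): joint torques, N m.
- current_position(): TCP position.
- current_orientation(): TCP orientation.
- current_force(): force on the tool from outside, world axes, zero at the start.
- current_torque(): the same for the moment, N m.
- current_finger_gap(): finger opening in m.
- current_grip_force(): force on a finger pad.
Only numpy, scipy, OpenCV 4.12 (cv2) and the standard library are available. Lean on these libraries where they do the work, as an engineer would, in place of code of your own. Each camera call takes 0.05 s, during which the arm holds its last target. There are 200 camera calls.

## Working session

There is one attempt and no reset: what is moved stays moved. The work goes in short steps, each a Python script; the robot and the scene stay as the last script left them, time stands still between calls to the robot, and variables do not carry over. Pictures are saved under pics/ and viewed, at most 10 in all, crops included, and the job is handed in when it is done.

```bash
mkdir -p pics; ls
cat > h.py <<'E'
import numpy as np, cv2
from bench import *
def ray(c,px):
    K=c["intrinsics"];d=np.array([(px[0]-K[0,2])/K[0,0],(px[1]-K[1,2])/K[1,1]]);s=d.copy()
    for _ in range(20): s=d/(1+c["k1"]*(s@s))
    return s
def at(c,px,z=None):
    s=ray(c,px);R,t=c["R"],np.array(c["t"])
    o=-R.T@t
    if z is None:
        d=c["range_z"][int(round(px[1])),int(round(px[0]))]
    else:
        v=R.T@np.array([s[0],s[1],1]);d=(z-o[2])/v[2]
    return R.T@(np.array([s[0]*d,s[1]*d,d])-t)
def proj(c,X):
    p=c["R"]@np.array(X)+c["t"];s=p[:2]/p[2];s=s*(1+c["k1"]*(s@s));K=c["intrinsics"]
    return s*[K[0,0],K[1,1]]+[K[0,2],K[1,2]]
E
python3 - <<'E'
from h import *
for n in("top","side"):
    c=capture(n);cv2.imwrite(f"pics/{n}0.png",c["image"])
    print(n,"cam",(-c["R"].T@c["t"]).round(3),c["intrinsics"][0,0],c["k1"])
    for q in("rack","vial1_top","cap1","red_marker","oil_bottle","forceps","cover_glass_box"):
        for d in spot_in(n,q): print(q,round(d["conf"],2),np.round(d["xy"]),at(c,d["xy"]).round(3))
print(current_clock(),current_orientation())
E
```

```text
pics
top cam [0.428 0.361 1.01 ] 550.74006907004 0.011969202114631197
rack 0.84 [305. 245.] [0.498 0.353 0.043]
rack 0.44 [449. 182.] [0.607 0.099 0.058]
vial1_top 0.8 [370. 234.] [0.515 0.241 0.063]
cap1 0.69 [373. 228.] [0.522 0.238 0.087]
cap1 0.69 [291. 304.] [0.396 0.377 0.066]
cap1 0.59 [294. 237.] [0.508 0.371 0.088]
cap1 0.53 [321. 238.] [0.506 0.327 0.094]
cap1 0.4 [270. 246.] [0.493 0.411 0.091]
red_marker 0.88 [322. 206.] [ 0.572  0.321 -0.   ]
oil_bottle 0.52 [330. 276.] [0.442 0.31  0.063]
forceps 0.62 [162. 231.] [0.526 0.612 0.005]
cover_glass_box 0.89 [451. 184.] [0.602 0.096 0.06 ]
side cam [0.475 1.139 0.39 ] 481.55358846821093 -0.13111577807518732
rack 0.67 [309. 266.] [0.498 0.443 0.042]
vial1_top 0.64 [316. 340.] [0.482 0.589 0.002]
vial1_top 0.6 [269. 255.] [0.475 1.139 0.39 ]
vial1_top 0.22 [306. 214.] [0.507 0.33  0.089]
vial1_top 0.21 [306. 215.] [0.506 0.337 0.09 ]
cap1 0.82 [310. 233.] [0.497 0.417 0.089]
cap1 0.68 [368. 238.] [0.397 0.374 0.063]
cap1 0.63 [310. 222.] [0.497 0.372 0.091]
cap1 0.58 [304. 206.] [0.512 0.289 0.09 ]
cap1 0.46 [302. 214.] [0.513 0.333 0.09 ]
red_marker 0.74 [299. 204.] [0.521 0.283 0.092]
red_marker 0.52 [268. 252.] [0.578 0.325 0.011]
forceps 0.81 [310. 343.] [0.491 0.605 0.009]
cover_glass_box 0.64 [309. 246.] [0.499 0.413 0.063]
cover_glass_box 0.57 [338. 237.] [0.448 0.32  0.041]
cover_glass_box 0.5 [307. 225.] [0.504 0.373 0.085]
0.8 [ 9.76459793e-01  2.15699492e-01  9.12413123e-06 -2.89642604e-05]
```

Run:
```python
import cv2
a=cv2.imread("pics/top0.png")[150:350,220:480];cv2.imwrite("pics/tc.png",cv2.resize(a,None,fx=3,fy=3,interpolation=2))
a=cv2.imread("pics/side0.png")[170:370,200:450];cv2.imwrite("pics/sc.png",cv2.resize(a,None,fx=3,fy=3,interpolation=2))
```

```text
(no output)
```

View pics/tc.png

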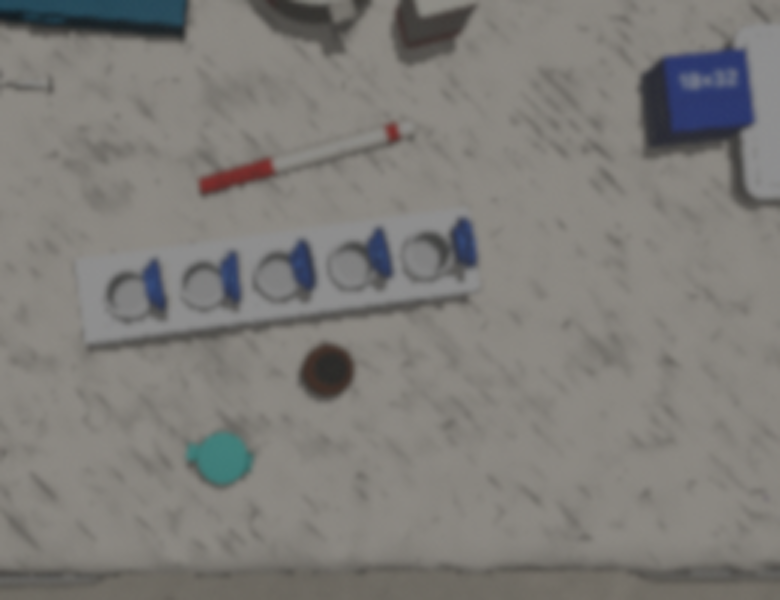

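View pics/sc.png

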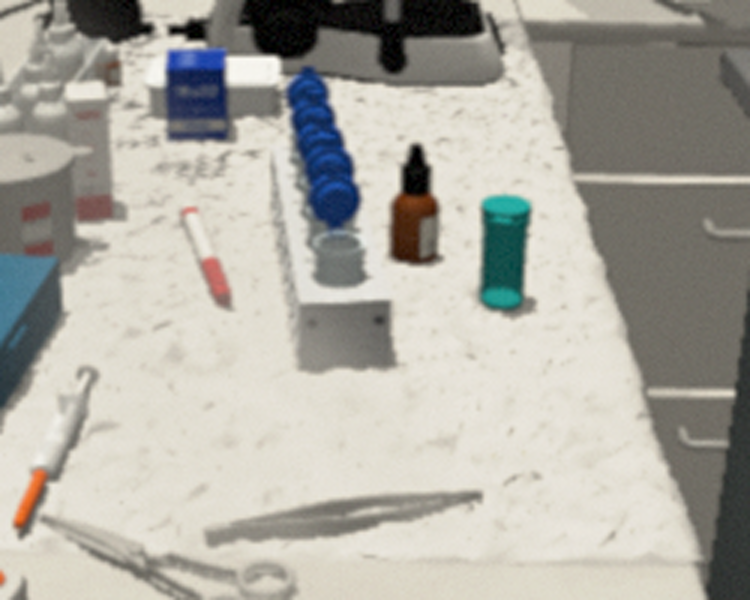

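View pics/top0.png

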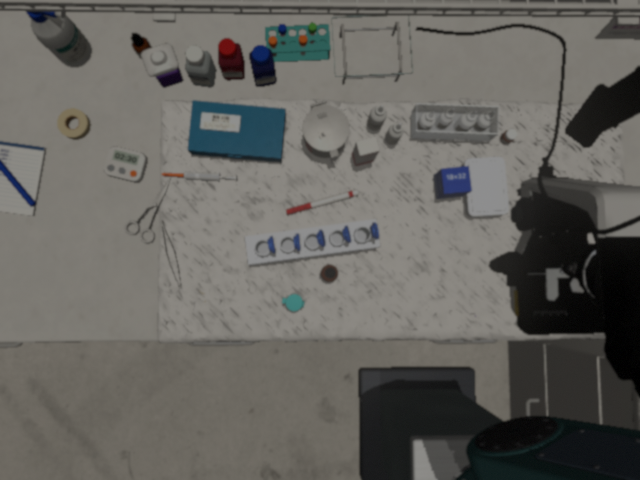

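Top picture: the five open clear vials with blue caps are in the rack at about (363,235) to (264,249). The caps' hinges are on the right, so vial 1 is on the right at y≈0.24. The turquoise look-alike is at (294,303), the brown bottle at (329,273), the marker at (322,206) and the box at (453,182). The target is the blue-capped row, swept towards +y, which both close crops confirm.

Run:
```python
from h import *
from scipy.spatial.transform import Rotation as Ro
c=capture("top")
r=[d for d in silhouettes("top","rack")][0]
m=r["region"].astype(np.uint8)
(_,_),(_,_),_=b=cv2.minAreaRect(np.argwhere(m)[:,::-1].astype(np.float32))
P=np.array([at(c,p) for p in np.argwhere(m)[:,::-1]])
T=P[abs(P[:,2]-.042)<.005][:,:2].astype(np.float32);R=cv2.minAreaRect(T)
print("rack rect",R,cv2.boxPoints(R).round(3).tolist(),len(T))
A=at(c,(362.7,235),.058);B=at(c,(264.3,248.7),.058);print("vials",A.round(4),B.round(4),np.hypot(*(A-B)[:2]))
# cap tops from depth
ys,xs=np.mgrid[215:275,235:395];Q=np.array([at(c,(x,y)) for x,y in zip(xs.ravel(),ys.ravel())])
Q=Q[Q[:,2]>.075];print("zmax",Q[:,2].max())
o=np.argsort(Q[:,1]);Q=Q[o]
for g in np.split(Q,np.where(np.diff(Q[:,1])>.008)[0]+1):
    k=g[np.argsort(g[:,2])[-15:]];print(len(g),k.mean(0).round(4),g.min(0).round(3),g.max(0).round(3))
for rad,z in((.3,.6),(.4,.6),(.45,.65),(.5,.65),(.4,.7),(.5,.75)):
  for a in(-1.135,0,.35):
    q=inverse_kinematics([rad*np.cos(a),rad*np.sin(a),z],Ro.from_euler("ZX",[a,np.pi]).as_quat()); print(rad,z,a,None if q is None else np.round(q,2))
```

```text
rack rect ((0.5046532154083252, 0.34007027745246887), (0.05024608224630356, 0.23564094305038452), 7.3746161460876465) [[0.4650000035762787, 0.45399999618530273], [0.4950000047683716, 0.2199999988079071], [0.5450000166893005, 0.22599999606609344], [0.5139999985694885, 0.46000000834465027]] 2110
vials [0.5135 0.2523 0.058 ] [0.4902 0.4232 0.058 ] 0.1724433153361839
zmax 1.0103616659610986
116 [0.5199 0.2339 0.0977] [0.506 0.229 0.076] [0.533 0.242 0.102]
102 [0.5126 0.284  0.0982] [0.499 0.276 0.075] [0.528 0.291 0.103]
124 [0.5056 0.3285 0.0974] [0.446 0.307 0.075] [0.522 0.334 0.1  ]
135 [0.4276 0.3607 1.0104] [0.428 0.361 0.076] [0.515 0.373 1.01 ]
96 [0.4969 0.4088 0.098 ] [0.483 0.404 0.077] [0.51  0.417 0.102]
0.3 0.6 -1.135 [-1.37 -0.22  1.2  -0.    2.16  1.34]
0.3 0.6 0 [-0.23 -0.22  1.2  -0.    2.16  1.34]
0.3 0.6 0.35 [ 0.12 -0.22  1.2  -0.    2.16  1.34]
0.4 0.6 -1.135 [-1.31 -0.05  1.07 -0.    2.13  1.4 ]
0.4 0.6 0 [-0.17 -0.05  1.07 -0.    2.13  1.4 ]
0.4 0.6 0.35 [ 0.18 -0.05  1.07 -0.    2.13  1.4 ]
0.45 0.65 -1.135 [-1.29  0.06  0.84 -0.    2.25  1.42]
0.45 0.65 0 [-0.15  0.06  0.84 -0.    2.25  1.42]
0.45 0.65 0.35 [ 0.2   0.06  0.84 -0.    2.25  1.42]
0.5 0.65 -1.135 [-1.27  0.15  0.74 -0.    2.26  1.43]
0.5 0.65 0 [-0.14  0.15  0.74 -0.    2.26  1.43]
0.5 0.65 0.35 [ 0.21  0.15  0.74 -0.    2.26  1.43]
0.4 0.7 -1.135 [-1.31  0.02  0.75 -0.    2.37  1.4 ]
0.4 0.7 0 [-0.17  0.02  0.75 -0.    2.37  1.4 ]
0.4 0.7 0.35 [ 0.18  0.02  0.75 -0.    2.37  1.4 ]
0.5 0.75 -1.135 [-1.27  0.28  0.29 -0.    2.58  1.43]
0.5 0.75 0 [-0.14  0.28  0.29 -0.    2.58  1.43]
0.5 0.75 0.35 [ 0.21  0.28  0.29 -0.    2.58  1.43]
```

```bash
cat >> h.py <<'E'
from scipy.spatial.transform import Rotation as Ro
u=np.array([-.132,.991,0]);u/=np.linalg.norm(u);ac=np.array([u[1],-u[0],0])
C=np.array([.5035,.339,0])
def ori(s):
    y=s*ac;z=np.array([0,0,-1.]);return Ro.from_matrix(np.c_[np.cross(y,z),y,z]).as_quat()
def pt(s,z): return C+s*u+[0,0,z]
E
python3 - <<'E'
from h import *
for s in(1,-1):
    for a,z in((-.145,.076),(-.145,.25),(.155,.076),(0,.35)): 
        q=inverse_kinematics(pt(a,z),ori(s)); print(s,a,z,None if q is None else np.round(q,2))
p=current_position();o=current_orientation()
move_gripper(0)
move_ptp([.4*np.cos(-1.135),.4*np.sin(-1.135),.66],o)
q=np.array(current_joint_pos());print(q.round(2))
q[0]=.65;goto_joints(q)
print(current_position(),current_clock())
q5=inverse_kinematics(pt(-.05,.35),ori(-1));print(q5)
c=capture("top");cv2.imwrite("pics/t1.png",c["image"])
E
```

```text
1 -0.145 0.076 [ 0.23  0.43  1.73 -0.    0.98  0.1 ]
1 -0.145 0.25 [ 0.23  0.25  1.52 -0.    1.37  0.1 ]
1 0.155 0.076 [ 0.7   0.59  1.42 -0.    1.13  0.56]
1 0 0.35 [ 0.48  0.27  1.26 -0.    1.61  0.35]
-1 -0.145 0.076 None
-1 -0.145 0.25 None
-1 0.155 0.076 [ 0.7   0.59  1.42 -0.    1.13 -2.58]
-1 0 0.35 [ 0.48  0.27  1.26 -0.    1.61 -2.8 ]
[-1.31 -0.02  0.89 -0.    2.27 -0.17]
[0.2729083  0.29328271 0.65860694] 6.45
[ 3.98363704e-01  2.40935487e-01  1.30137453e+00 -4.44089210e-16
  1.59928263e+00 -2.87564828e+00]
```

View pics/t1.png

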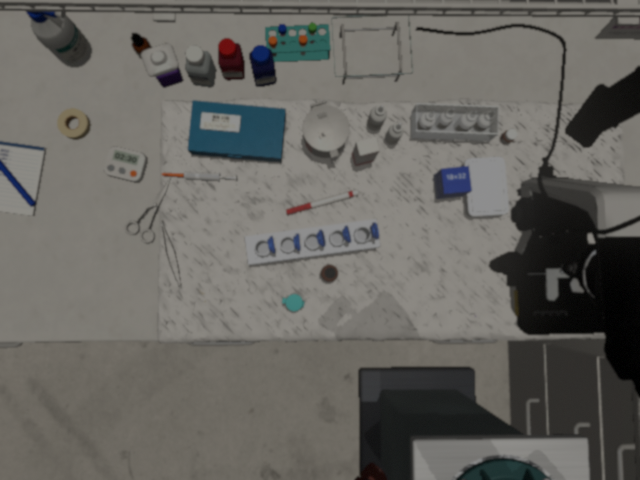

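The scene is unchanged and the arm is just out of view below the frame (its shadow is at (375,315)). Next is a hover over the row, then a check of the clearance to the microscope.

Run:
```python
from h import *
move_ptp(pt(-.06,.30),ori(1))
print(current_position(),np.round(current_joint_pos(),2),current_clock())
c=capture("top");cv2.imwrite("pics/t2.png",c["image"])
ys,xs=np.mgrid[0:480:3,0:640:3];P=np.array([at(c,(x,y)) for x,y in zip(xs.ravel(),ys.ravel())])
P=P[(P[:,2]>.12)&(P[:,2]<.95)]
for x in np.arange(.2,.66,.05):
    k=P[(abs(P[:,0]-x)<.025)&(P[:,1]<.4)]
    a=k[k[:,1]>.035]; 
    if len(a): print(round(x,2),"arm y",a[:,1].min().round(3),a[:,1].max().round(3),"z",a[:,2].min().round(3),a[:,2].max().round(3), "scope ymax",k[k[:,1]<=.035][:,1].max() if (k[:,1]<=.035).any() else None)
```

```text
[0.5119154 0.2800861 0.3013569] [0.38 0.26 1.39 0.   1.49 0.25] 8.0833
0.3 arm y 0.228 0.269 z 0.686 0.71 scope ymax None
0.35 arm y 0.168 0.29 z 0.682 0.769 scope ymax 0.008419976130064236
0.4 arm y 0.178 0.31 z 0.452 0.767 scope ymax 0.009543358960298398
0.45 arm y 0.035 0.335 z 0.125 0.764 scope ymax 0.03473281899732948
0.5 arm y 0.203 0.351 z 0.416 0.762 scope ymax 0.020310750550101734
0.55 arm y 0.223 0.351 z 0.714 0.759 scope ymax None
0.65 arm y 0.057 0.4 z 0.535 0.571 scope ymax None
```

View pics/t2.png

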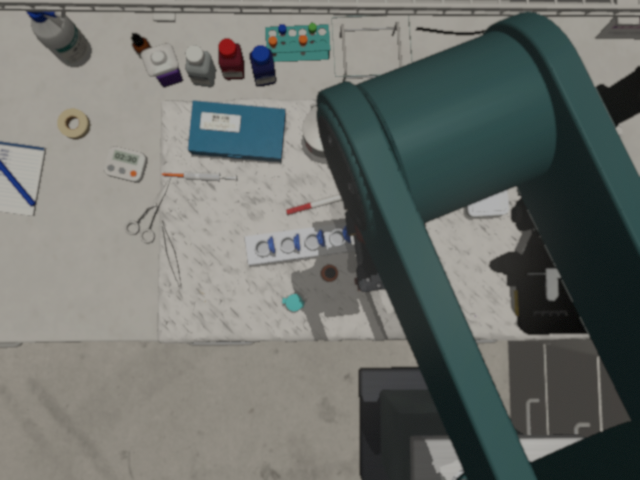

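The picture shows the wrist over the row near (360,280). Its structure sits left of the base's radial line, so it stays at least 40 mm clear of the microscope at the start of the sweep.

Run:
```python
from h import *
servo_line(pt(-.145,.25),rate=.2)
servo_line(pt(-.145,.076),rate=.12)
print(current_position(),current_force(),current_clock())
hit=servo_line(pt(.155,.076),rate=.07,contact_N=8)
print(hit,current_position(),current_force(),current_clock())
if not hit:
    servo_line(pt(.155,.25),rate=.15)
    q=np.array(current_joint_pos());q[0]+=.5;goto_joints(q)
    for n in("top","side"):
        c=capture(n);a=c["image"]
        a=a[190:330,220:420] if n=="top" else a[170:310,240:440]
        cv2.imwrite(f"pics/{n}3.png",cv2.resize(a,None,fx=3.5,fy=3.5,interpolation=2))
        print(n,[(round(d["conf"],2),at(c,d["xy"]).round(3).tolist()) for d in spot_in(n,"cap1")])
    print(current_position(),current_clock())
```

```text
[0.52325377 0.1954192  0.07666875] [ 0.79236014  0.12586113 -0.48216968] 10.375
False [0.48307346 0.49253834 0.07600743] [ 0.47362413  0.11704693 -0.12516858] 14.8083
top [(0.55, [0.397, 0.378, 0.06]), (0.52, [0.508, 0.371, 0.087]), (0.5, [0.514, 0.285, 0.099]), (0.49, [0.501, 0.328, 0.097]), (0.46, [0.494, 0.411, 0.093])]
side [(0.63, [0.494, 0.414, 0.082]), (0.55, [0.513, 0.288, 0.093]), (0.52, [0.523, 0.241, 0.081]), (0.52, [0.509, 0.331, 0.087]), (0.46, [0.397, 0.371, 0.063]), (0.43, [0.501, 0.376, 0.089])]
[0.18888333 0.66285997 0.24878557] 17.6083
```

View pics/top3.png

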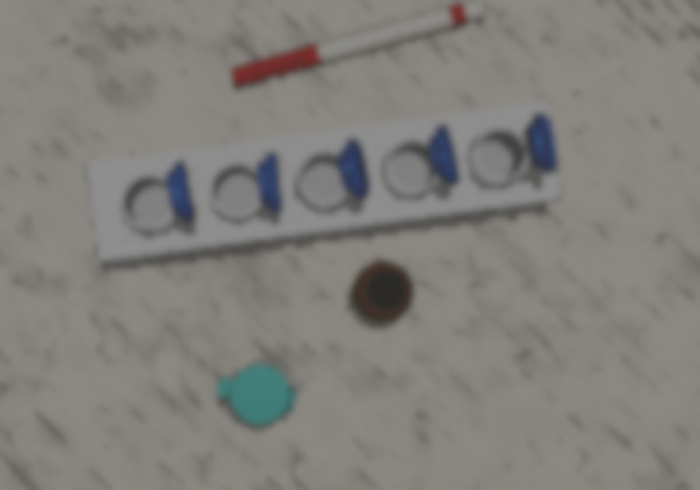

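View pics/side3.png

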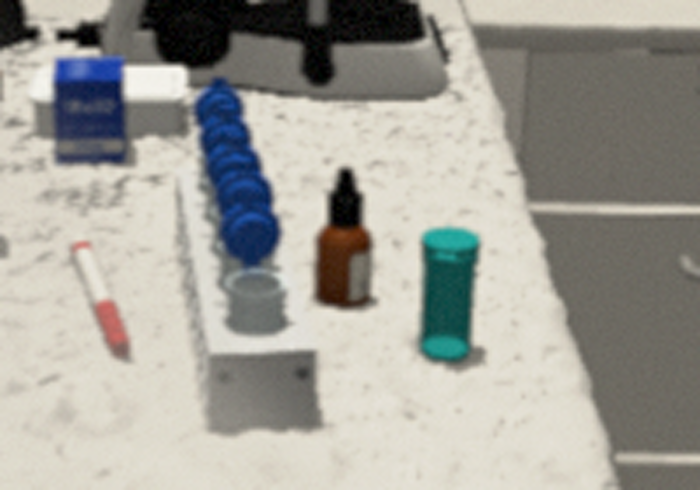

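All five caps still stand open and nothing has moved. The fingertips went past without touching, so I'll check the finger gap.

Run:
```python
from h import *
print(current_finger_gap(),current_grip_force(),current_clock())
move_gripper(0.0);print(current_finger_gap(),current_clock())
c=capture("side");p=proj(c,current_position());print(p,c["range_z"].shape)
a=c["image"];x,y=int(p[0]),int(p[1]);cv2.circle(a,(x,y),2,(0,0,255),1)
cv2.imwrite("pics/s4.png",cv2.resize(a[max(0,y-150):y+90,max(0,x-130):x+130],None,fx=2.5,fy=2.4,interpolation=2))
```

```text
0.00072561322414744 0.0 17.6083
0.0006007061624439831 17.825
[593.05766104 187.81290017] (480, 640)
```

View pics/s4.png

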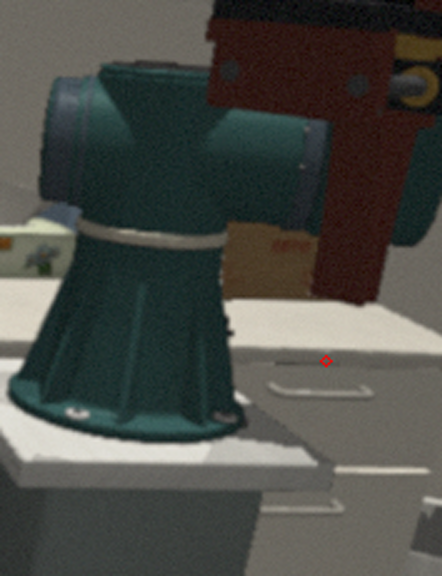

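The side crop shows the closed fingertips at crop (345,300), which is full-frame (601,163). The reported TCP projects to (593,188), so the real tips seem to be well above it. I'll measure the offset with depth.

Run:
```python
from h import *
print(current_position())
def tip(n):
    c=capture(n);P=[]
    im=c["image"].astype(int);p=proj(c,current_position())
    for y in range(max(0,int(p[1])-60),min(480,int(p[1])+20)):
        for x in range(max(0,int(p[0])-40),min(640,int(p[0])+40)):
            if c["range_z"][y,x]>0:
                X=at(c,(x,y))
                if np.hypot(*(X-current_position())[:2])<.06 and X[2]>current_position()[2]-.02: P.append(X)
    P=np.array(P);b=P[:,2].min();k=P[P[:,2]<b+.012]
    print(n,len(P),"lowest",np.sort(P[:,2])[:5].round(3),"mean low",k.mean(0).round(4),k.min(0).round(3),k.max(0).round(3),"TCP",np.round(current_position(),3))
tip("side")
q=np.array(current_joint_pos());q[0]-=.25;goto_joints(q);tip("side")
print(current_clock())
```

```text
[0.18779775 0.66313009 0.24881886]Traceback (most recent call last):
  File "<stdin>", line 13, in <module>
  File "<stdin>", line 10, in tip
ValueError: time passes only in moves, steps and waits
```

Run:
```python
from h import *
def tip(n):
    c=capture(n);p0=np.array(current_position());p=proj(c,p0)
    P=np.array([at(c,(x,y)) for y in range(max(0,int(p[1])-60),min(480,int(p[1])+20)) for x in range(max(0,int(p[0])-50),min(640,int(p[0])+40)) if c["range_z"][y,x]>0])
    P=P[(np.hypot(*(P-p0)[:,:2].T)<.06)&(P[:,2]>p0[2]-.03)]
    b=np.sort(P[:,2])[5];k=P[P[:,2]<b+.012]
    print(n,len(P),"lowest",np.sort(P[:,2])[:6].round(3),"mean low",k.mean(0).round(4),k.min(0).round(3),k.max(0).round(3),"TCP",p0.round(3))
tip("side")
q=np.array(current_joint_pos());q[0]-=.3;goto_joints(q);tip("side")
print(current_clock())
```

```text
side 1025 lowest [0.277 0.278 0.278 0.278 0.278 0.278] mean low [0.1904 0.67   0.2844] [0.172 0.658 0.277] [0.201 0.679 0.29 ] TCP [0.188 0.663 0.249]
side 931 lowest [0.277 0.278 0.278 0.278 0.278 0.278] mean low [0.3743 0.5866 0.2844] [0.36  0.571 0.277] [0.386 0.594 0.29 ] TCP [0.374 0.579 0.249]
18.8583
```

Depth puts the real tips a steady 28 mm above the reported TCP (z 0.277 against 0.249), so the first pass ran at about 0.105, just over the caps. I'll repeat it lower, with the tips at about 0.077.

Run:
```python
from h import *
servo_line(pt(.155,.25),ori(1),rate=.25)
servo_line(pt(-.145,.25),ori(1),rate=.25)
servo_line(pt(-.145,.0485),rate=.15)
print(current_position(),current_force(),current_clock())
hit=servo_line(pt(.155,.0485),rate=.07,contact_N=5)
print(hit,current_position(),current_force(),current_clock())
if not hit:
    servo_line(pt(.155,.25),rate=.2)
    q=np.array(current_joint_pos());q[0]+=.5;goto_joints(q)
    I=[]
    for n in("top","side"):
        c=capture(n);a=c["image"]
        a=a[190:330,220:420] if n=="top" else a[170:310,240:440]
        I.append(cv2.resize(a,None,fx=2,fy=2,interpolation=2))
    cv2.imwrite("pics/f.png",np.hstack(I))
    print(current_clock())
```

```text
[0.52334948 0.19547787 0.04922108] [1.10682429 0.01182618 0.33590306] 22.4
False [0.48304341 0.49255484 0.04849342] [-0.60109634  0.26852337  0.01203302] 26.8333
29.3833
```

View pics/f.png

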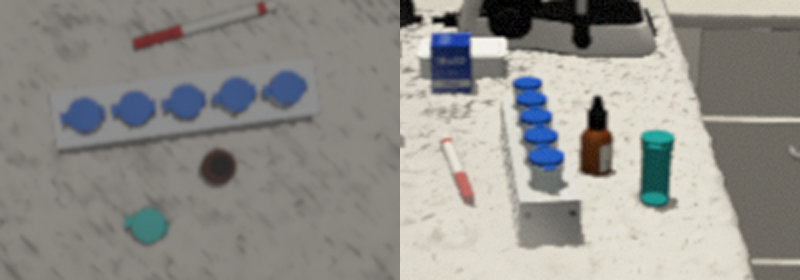

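All five blue caps lie flat, from crop (85,115) to (287,88). The rack, marker, bottle and turquoise vial are where they were, and the arm is clear.

```bash
python3 -c "
from bench import *
print(close_job())"
```

```text
the job is handed in; nothing more can be done
None
```

All five blue caps are shut flat and the job is handed in at about 29 s; it took two passes, because the first ran just above the caps without touching them (the real fingertips sit 28 mm above the reported TCP), and the rack and the things around it look unmoved in the last pictures.

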